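# Feed the measuring slide one turn and clamp it

## Robot

A 7-joint arm with a two-finger parallel gripper is mounted at the origin on a cart in front of the work surface, level with it; the furniture and walls round the work are solid. World frame = base frame: x ahead of the robot, y to its left, z up, the work surface at z = 0. Lengths are in mm, angles in rad, forces in N, time in s.
With the tool pointing down it reaches from about 425 to 875 mm from the base axis. Payload 4.7 kg.
Tool frame: the origin (TCP) lies at the very end of the fingers, on their centre line; the grasp point (between the pads) lies bot.grasp_offset behind it (bot.grasp_offset is the distance from the TCP to the grasp point, in mm); z points along the fingers, y is the line along which they close (so a half turn about z gives the same grasp; the last joint's range is limited). The gripper opens to 85 mm and grips with 20 to 120 N. Pads are 22 mm wide; open, the fingers measure 114 mm over their backs; the gripper's body (76 mm by 85 mm) begins 54 mm behind the grasp point. The pads swing forward as they close: fully open they stand 13 mm farther back than shut.
Start: joints at [0.014, 0.321, -0.07, 1.45, 0.023, 1.371, -0.057], TCP at [650.019, -0.025, 231.349] pointing down, gripper open.
Joint ranges: [-2.86, 2.86], [-0.3, 2.09], [-1.38, 1.24], [0.06, 2.45], [-1.56, 4.7], [0.09, 2.05], [-2.69, 2.69]. Speed limits (rad/s): [2.57, 2.57, 3.14, 3.14, 3.14, 3.14, 3.14].

## Interface

Orientations are given as a unit quaternion [w, x, y, z].
In Python, from station import bot, optics gives the robot as it stands.
- The arm moves only by the tool carry_out, never from a script. Its argument "targets" is a list of rows, each an object with "delta_pos": the shift along the world's x, y, z in m, a list of three; "turn": the turn about the world's z in degrees. In form: [{"delta_pos": [dx, dy, dz], "turn": turn}, ...]. A call has 1 to 5 rows; each row is the pose to reach, as a shift and turn from the pose commanded when the call began; what a row does not reach only later rows make up. A row lasts 1/12 s, in which the tool goes at most 41.7 mm and 7.16 degrees, less where a joint would pass 70% of its speed; a pose out of reach is approached as far as the arm can. A call with a gripper value outside its range is refused whole. "jaw" is the opening in per cent of the stroke, from 0 (shut) to 100 (fully open), set as the call begins (left out, the last holds). The fingers move at their own pace and stop on an object; "force" is the grip in N (left out, the last holds). Time passes only in rows, so rows that repeat a pose let the fingers close. It gives the time, the measured TCP pose, the force, the opening and the grip force at its end, in the units of the state.
- bot.observe(): the state, without advancing time (a new reading comes with each control period).
- optics.grab_frame(name): name is "scene" or "side" or "wrist"; returns a dict with "pixels" (420x560x3 uint8, red, green, blue), "mtx" (3x3 intrinsics, pixels), "rvec" (rotation vector, rad) and "tvec" (3), from world to camera coordinates, as OpenCV has them. Camera axes: x right, y down, z forward; pixel columns grow to the right and rows downward; lengths in mm; the calibration is good to about 2 mm. The wrist camera is an equidistant fisheye: a pixel r from the principal point sees the ray r / f radians off the axis. A picture is of the moment at which its call begins. There is no depth.
- bot.job_done(): hands the job in; it is judged then, once.
The state is a dict: "time_s": time; "joints": joint angles; "joint_vel": joint speeds; "tau": joint torques, N m; "position": TCP position; "orientation": TCP orientation; "contact_force": force on the tool from outside, world axes, zero at the start; "moment": the same for the moment, N m; "opening": finger opening in mm; "gripper_force": force on a finger pad.
Only numpy, scipy, OpenCV 4.12 (cv2) and the standard library are available. Lean on these libraries where they do the work, as an engineer would, in place of code of your own. Each camera call takes 0.05 s, during which the arm holds its last target. There are 200 camera calls.

## Task

With the fingertips, push the upright handle of the feed wheel gently round through exactly one full turn, clockwise as seen from above, so that the handle comes back to where it started and the V-block slide is fed on by one pitch. Then push the clamp lever at the other end of the unit round, away from the V-block, until it stops, to lock the slide. Do not squeeze or lift anything, and leave the loose rings, pins and bush round the unit where they are.

Things in the scene. Friction and masses are not known exactly. Their poses are not given: they have to be found in the camera images.
- feed_unit: Hand-fed measuring slide, a grey machine base 100 x 335 x 31 mm fixed to the bench, y from -178 to +158 mm. Origin on the bench top, z up, its y along its length. In its frame: the vertical wheel axis is at x 0, y +100 mm, on a housing 88 x 90 mm and 71 mm high; the vertical pivot of the clamp lever at x 0, y -140 mm; between them a steel slide carries a V-block with a pin in it, up to about 95 mm high, between y -62 and +27 mm.
- feed_wheel (a joint): Angle (rad) of the horizontal steel hand wheel: outside radius 64 mm, three spokes, top of rim 102 mm and top of hub 108 mm above the bench. Grows clockwise seen from above and keeps counting past a turn: one turn adds 6.283 to the value at the start, which is between -0.8 and 0.8. At 0 the handle points from the axis along the unit's -x. Stiff: 0.12 N m of friction (about 2.5 N at the handle), stays where it is left. One turn feeds the slide 20 mm towards the lever.
- wheel_handle (a point): Upright black handle on the wheel rim, 55 mm from the wheel axis: 20 mm thick, from 103 to 145 mm above the bench (steel collar below it from 98 mm). The point lies on its centre line 124 mm above the bench.
- clamp_lever (a joint): Angle (rad) of the black clamp lever, which swings level about its pivot. At 0 it points along the unit's -x (towards the robot, open); it grows anticlockwise seen from above and stops at 1.45, where it points nearly along the unit's -y, away from the slide (locked: over 1.25). Starts between 0 and 0.35. Friction 0.08 N m (about 1.4 N at the knob), stays where it is left.
- lever_knob (a point): Upright black knob at the end of the clamp lever, 60 mm from its pivot: 18 mm thick, from 64 to 99 mm above the bench. The point lies on its centre line 82 mm above the bench. The arm between pivot and knob lies 58 to 72 mm above the bench, the pivot cap reaches 71 mm.
- bronze_bush: Loose flanged bronze bush, 47 mm across, 32 mm high, on the bench beside the unit. Origin under its centre. Leave it.
- gauge_pin_1: Loose steel pin, 18 mm thick, 55 mm high, standing on the bench beside the wheel end. Origin under its centre. Leave it.
- gauge_pin_2: Loose steel pin, 22 mm thick, 45 mm high, standing on the bench behind the unit. Origin under its centre. Leave it.
- seat_ring_2: Loose steel ring, 44 mm across, 15 mm high, on the bench behind the unit. Origin under its centre. Leave it.
- master_ring: Loose steel setting ring, 76 mm across, 25 mm high, at the right of the bench. Origin under its centre. Leave it.

How it is judged (in metres and radians):
On the way, in this order (a step that is already met when the one before it is completed fails the run):
1. the wheel has been pushed half way round (value of joint feed_wheel above 3 rad), for 0.1 s.
2. the wheel has made one whole turn: its handle is back within 12 mm of where it started (value of joint feed_wheel between 5.2 and 7.4 rad and distance of wheel_handle from where it was at the start of the episode below 0.012 m), for 0.2 s.
3. the clamp lever is at its locked stop (value of joint clamp_lever above 1.25 rad), for 0.2 s.
At the end, for the whole second after the job is handed in: The wheel has turned exactly once clockwise, its handle within 12 mm of where it started; the clamp lever is beyond 1.25 rad, at its stop; both are at rest; the loose things stand within 20 mm of where they were (all of step 2 and value of joint clamp_lever above 1.25 rad and velocity of joint feed_wheel between -0.05 and 0.05 rad/s and velocity of joint clamp_lever between -0.05 and 0.05 rad/s and distance of each of bronze_bush, gauge_pin_1, gauge_pin_2, seat_ring_2, master_ring from where it was at the start of the episode below 0.02 m); the robot touches nothing.
It fails at once if a loose bystander was lifted, carried or shoved more than 20 mm (distance of any of bronze_bush, gauge_pin_1, gauge_pin_2, seat_ring_2, master_ring from where it was at the start of the episode above 0.02 m).
It fails at once if the wheel was driven far past one turn (value of joint feed_wheel above 8 rad).
It fails at once if the unit was squeezed or pushed with more than 40 N (contact force between the fingers and feed_unit above 40 N).
It also fails if it takes over 72 s, if anything falls off the work surface, if the arm or the gripper's body presses on something with over 40 N, if the wrist force passes 120 N, or if a joint passes its speed limit or range.

## Working session

There is one attempt and no reset: what is moved stays moved. The work goes in short steps, Python scripts to look and compute and a tool call to move; the robot and the scene stay as the last step left them, time stands still between calls to the robot, and variables do not carry over. Pictures are saved under pics/ and viewed, at most 12 in all, crops included, and the job is handed in when it is done.

Besides the shell and the picture viewer there is one more tool, called after ">>>" as name(argument=value, ...), one argument or row to a line, values as JSON. carry_out: Moves the arm, as the interface text tells. Its arguments: {"type":"object","properties":{"targets":{"type":"array","items":{"type":"object","properties":{"delta_pos":{"type":"array","items":{"type":"number"}},"turn":{"type":"number"}}}},"jaw":{"type":"number"},"force":{"type":"number"}},"required":["targets"]}

```bash
mkdir -p pics; cat > h.py <<'E'
import numpy as np, cv2
from station import bot, optics
def grab(n,save=None):
    f=optics.grab_frame(n)
    if save: cv2.imwrite('pics/'+save,cv2.cvtColor(f['pixels'],cv2.COLOR_RGB2BGR))
    return f
def ray(f,u,v):
    R=cv2.Rodrigues(np.array(f['rvec'],float))[0]; t=np.array(f['tvec'],float).ravel()
    K=np.array(f['mtx'],float); d=np.linalg.inv(K)@[u,v,1.]
    return -R.T@t, R.T@d
def onz(f,u,v,z):
    c,d=ray(f,u,v); return c+d*(z-c[2])/d[2]
def proj(f,P):
    return cv2.projectPoints(np.array(P,float).reshape(-1,3),np.array(f['rvec'],float),np.array(f['tvec'],float),np.array(f['mtx'],float),None)[0].reshape(-1,2)
E
python3 - <<'E'
from h import *
import pickle
a=grab('scene','s1.png'); b=grab('side','d1.png')
pickle.dump((a,b),open('f.pkl','wb'))
for f in(a,b): print(ray(f,280,210))
print(bot.observe(), bot.grasp_offset)
E
```

```text
(array([  4.75865273, 453.89767244, 492.14632793]), array([ 0.63323694, -0.63404345, -0.44393083]))
(array([ 498.30742743, -936.02494891,  585.05004839]), array([ 0.08324522,  0.8605071 , -0.50287978]))
{'time_s': 0.1, 'joints': array([ 0.01409134,  0.32176808, -0.07010644,  1.45154073,  0.02256163,
        1.37081436, -0.05690109]), 'joint_vel': array([-0.00046279, -0.00302352,  0.00167107, -0.00225266, -0.00152648,
        0.000805  , -0.00154219]), 'tau': array([ 4.50556013e-05, -4.94872105e+01, -3.84160029e-01, -3.15213168e+01,
        1.28981241e-02,  7.44150602e-03,  1.28749331e-06]), 'position': array([ 6.49517745e+02, -1.52461622e-02,  2.30326728e+02]), 'orientation': array([-5.99030366e-04,  7.07089505e-01,  7.07123520e-01, -6.33600640e-04]), 'contact_force': array([ 0.18271063, -0.02321204,  0.38160621]), 'moment': array([-0.04838465, -0.00394597, -0.02803641]), 'gripper_force': 0.0, 'opening': 85.15909861730589} 18.700000000000003
```

View pics/s1.png

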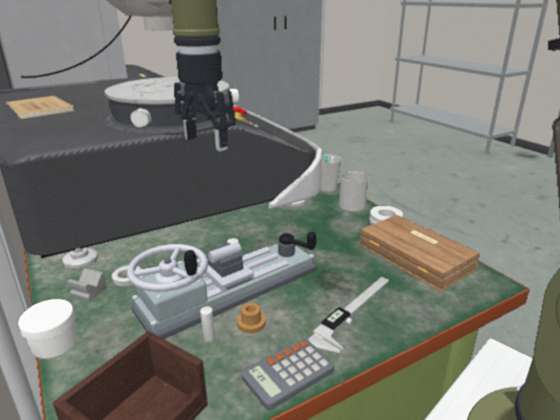

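View pics/d1.png

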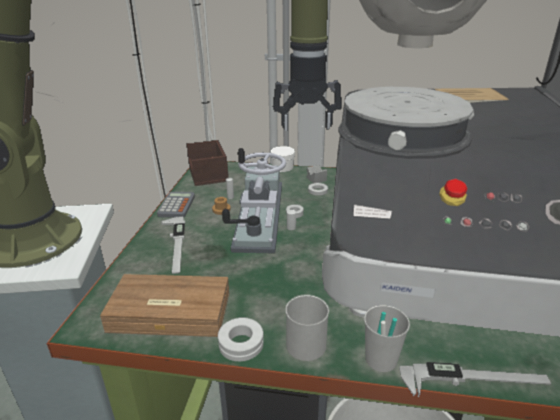

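Scene view: wheel near (170,268), handle at (190,263), lever pivot (287,245), knob (311,240). Side view: wheel at (262,162), handle (241,156), lever knob (227,215). I'll enlarge both.

```bash
python3 - <<'E'
import cv2,numpy as np
a=cv2.imread('pics/s1.png')[225:335,115:325]; b=cv2.imread('pics/d1.png')[140:260,200:310]
a=cv2.resize(a,None,fx=2,fy=2,interpolation=cv2.INTER_CUBIC)
A=cv2.resize(cv2.imread('pics/s1.png')[225:335,115:325],(798,418),interpolation=cv2.INTER_CUBIC)
B=cv2.resize(b,None,fx=5,fy=5,interpolation=cv2.INTER_CUBIC)
cv2.imwrite('pics/s1c.png',A); cv2.imwrite('pics/d1c.png',B)
E
```

```text
(no output)
```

View pics/s1c.png

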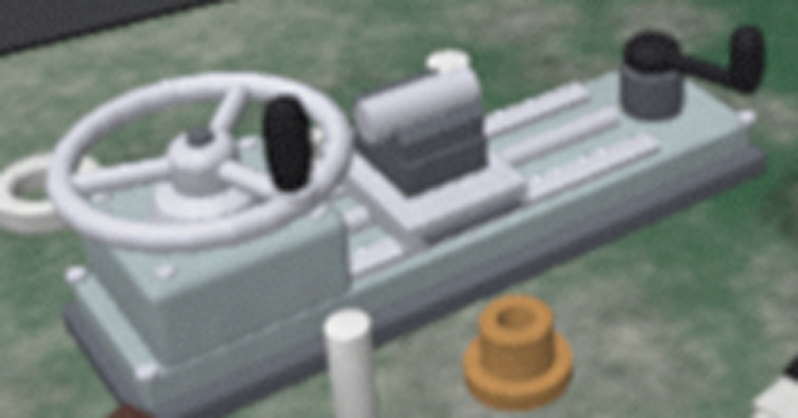

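View pics/d1c.png

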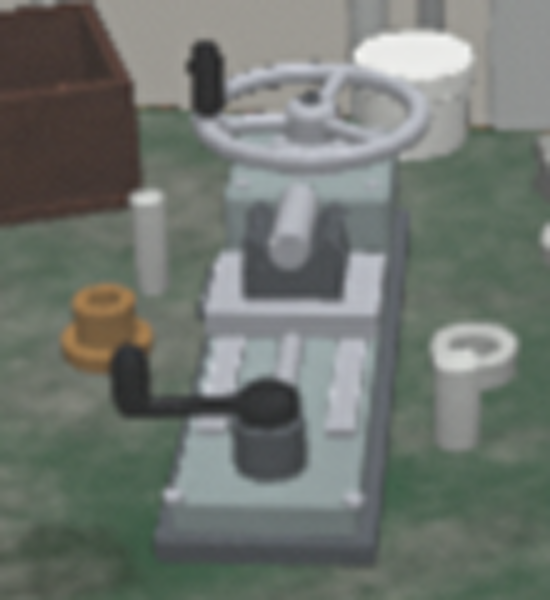

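Enlarged: scene shows hub (200,135), handle (289,143), lever cap (652,48), knob (746,60). The side crop shows hub (311,97), handle (206,80), cap (268,397), knob (130,380).

```bash
python3 - <<'E'
from h import *
import pickle
a,b=pickle.load(open('f.pkl','rb'))
def tri(p,q):
    M=[];y=[]
    for f,(u,v) in((a,p),(b,q)):
        c,d=ray(f,u,v); d=d/np.linalg.norm(d); P=np.eye(3)-np.outer(d,d); M.append(P);y.append(P@c)
    return np.linalg.solve(M[0]+M[1],y[0]+y[1])
S=lambda x,y:(115+x/3.8,225+y/3.8); D=lambda x,y:(200+x/5,140+y/5)
for n,s,d,z in [('hub',(200,135),(311,97),108),('handle',(289,143),(206,80),124),('cap',(652,45),(268,397),71),('knob',(746,60),(130,380),82),('pin1',(348,322),(148,196),55),('bush',(517,312),(105,297),32)]:
    s=S(*s);d=D(*d)
    print(n,tri(s,d).round(1),onz(a,*s,z).round(1),onz(b,*d,z).round(1))
# front base corners on bench (side view)
for p in [(155,560),(378,562)]: print('corner',onz(b,*D(*p),0).round(1))
E
```

```text
hub [557.8 156.5 105.1] [553.6 158.8 108. ] [557.5 149.8 108. ]
handle [503.  147.6 121.7] [500.2 149.5 124. ] [502.8 141.7 124. ]
cap [521.7 -81.3  65.3] [514.9 -74.2  71. ] [521.4 -90.7  71. ]
knob [461.3 -84.3  80. ] [458.9 -81.6  82. ] [461.6 -87.5  82. ]
pin1 [468.2 151.4  54. ] [466.6 152.2  55. ] [468.5 149.8  55. ]
bush [444.7  81.7  31.9] [444.4  81.8  32. ] [444.9  81.7  32. ]
corner [ 467.3 -108.2    0. ]
corner [ 566.4 -121.     0. ]
```

```bash
python3 - <<'E'
from h import *
import pickle
a,b=pickle.load(open('f.pkl','rb'))
for p in [(60,250),(180,218),(270,205)]: print('machine foot',onz(a,*p,0).round())
# pusher circle table: angle step 6 deg, clockwise, R=55
c=np.array([557.5,156]);
for th in range(213,213-361,-6): 
    r=np.radians(th); print(th,(c+55*np.array([np.cos(r),np.sin(r)])).round(1).tolist(),end=' ')
E
```

```text
machine foot [908. 213.   0.]
machine foot [851. -49.   0.]
machine foot [ 746. -252.    0.]
213 [511.4, 126.0] 207 [508.5, 131.0] 201 [506.2, 136.3] 195 [504.4, 141.8] 189 [503.2, 147.4] 183 [502.6, 153.1] 177 [502.6, 158.9] 171 [503.2, 164.6] 165 [504.4, 170.2] 159 [506.2, 175.7] 153 [508.5, 181.0] 147 [511.4, 186.0] 141 [514.8, 190.6] 135 [518.6, 194.9] 129 [522.9, 198.7] 123 [527.5, 202.1] 117 [532.5, 205.0] 111 [537.8, 207.3] 105 [543.3, 209.1] 99 [548.9, 210.3] 93 [554.6, 210.9] 87 [560.4, 210.9] 81 [566.1, 210.3] 75 [571.7, 209.1] 69 [577.2, 207.3] 63 [582.5, 205.0] 57 [587.5, 202.1] 51 [592.1, 198.7] 45 [596.4, 194.9] 39 [600.2, 190.6] 33 [603.6, 186.0] 27 [606.5, 181.0] 21 [608.8, 175.7] 15 [610.6, 170.2] 9 [611.8, 164.6] 3 [612.4, 158.9] -3 [612.4, 153.1] -9 [611.8, 147.4] -15 [610.6, 141.8] -21 [608.8, 136.3] -27 [606.5, 131.0] -33 [603.6, 126.0] -39 [600.2, 121.4] -45 [596.4, 117.1] -51 [592.1, 113.3] -57 [587.5, 109.9] -63 [582.5, 107.0] -69 [577.2, 104.7] -75 [571.7, 102.9] -81 [566.1, 101.7] -87 [560.4, 101.1] -93 [554.6, 101.1] -99 [548.9, 101.7] -105 [543.3, 102.9] -111 [537.8, 104.7] -117 [532.5, 107.0] -123 [527.5, 109.9] -129 [522.9, 113.3] -135 [518.6, 117.1] -141 [514.8, 121.4] -147 [511.4, 126.0]
```

>>> carry_out(
  targets=[
    {"delta_pos": [-0.035,0.025,0],"turn": 0},
    {"delta_pos": [-0.07,0.05,0],"turn": 0},
    {"delta_pos": [-0.1,0.075,0],"turn": 0},
    {"delta_pos": [-0.125,0.095,0],"turn": 0},
    {"delta_pos": [-0.139,0.106,0],"turn": 0},
  ],
  jaw=0,
  force=20,
)

```text
time_s: 0.52
position: [507.6, 109.3, 231.0]
orientation: [-0.001, 0.706, 0.709, -0.0]
contact_force: [-0.9, -0.5, 0.1]
opening: 25.8
gripper_force: 0.0
```

>>> carry_out(
  targets=[
    {"delta_pos": [0,0,-0.04],"turn": 0},
    {"delta_pos": [0,0,-0.08],"turn": 0},
    {"delta_pos": [0,0,-0.105],"turn": 0},
    {"delta_pos": [0,0,-0.12],"turn": 0},
    {"delta_pos": [0,0,-0.12],"turn": 0},
  ],
)

```text
time_s: 0.93
position: [507.6, 105.2, 107.0]
orientation: [-0.002, 0.707, 0.707, -0.003]
contact_force: [-1.2, -0.4, 0.5]
opening: -0.0
gripper_force: 0.0
```

```bash
python3 - <<'E'
from h import *
a=grab('scene'); b=grab('side')
o=bot.observe(); print(o['position'],o['contact_force'],o['opening'])
A=cv2.resize(a['pixels'][180:310,115:265],(600,520)); B=cv2.resize(b['pixels'][100:200,195:305],(572,520))
cv2.imwrite('pics/c2.png',cv2.cvtColor(np.vstack([A[:300*1],]) if 0 else cv2.resize(np.hstack([A,B]),(799,355)),cv2.COLOR_RGB2BGR))
print(proj(a,o['position']),proj(b,o['position']))
E
```

```text
[510.79699685 105.91619512 111.22279516] [ 0.13705397 -0.66729703  0.78969177] -0.3462147252328856
[[210.54519735 256.09015433]] [[244.97568416 166.05535502]]
```

View pics/c2.png

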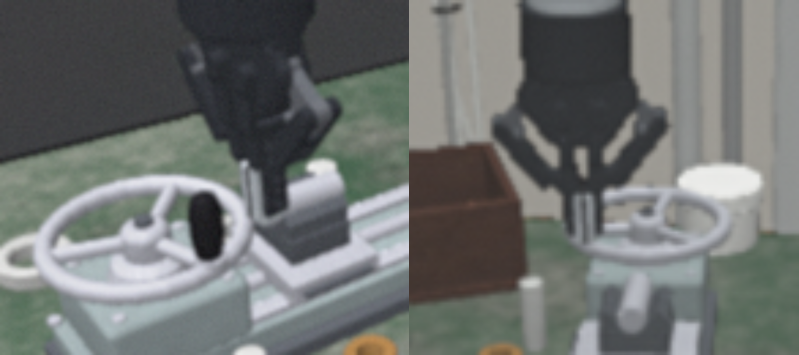

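The fingers are shut, behind (-y of) the handle and clear of the V-block. I'll start the circular push.

>>> carry_out(
  targets=[
    {"delta_pos": [0,0.01,0],"turn": 0},
    {"delta_pos": [0,0.016,0],"turn": 0},
    {"delta_pos": [0,0.02,0],"turn": 0},
    {"delta_pos": [-0.0025,0.025,0],"turn": 0},
    {"delta_pos": [-0.005,0.0303,0],"turn": 0},
  ],
)

```text
time_s: 1.45
position: [507.1, 136.1, 112.3]
orientation: [0.001, 0.707, 0.707, 0.001]
contact_force: [2.8, -3.1, 1.5]
opening: 0.0
gripper_force: 1.2
```

>>> carry_out(
  targets=[
    {"delta_pos": [-0.0018,0.0055,0],"turn": 0},
    {"delta_pos": [-0.003,0.0111,0],"turn": 0},
    {"delta_pos": [-0.0036,0.0168,0],"turn": 0},
    {"delta_pos": [-0.0036,0.0226,0],"turn": 0},
    {"delta_pos": [-0.003,0.0283,0],"turn": 0},
  ],
)

```text
time_s: 1.87
position: [503.4, 164.5, 111.5]
orientation: [0.001, 0.707, 0.707, 0.0]
contact_force: [4.6, -4.7, 0.4]
opening: -0.2
gripper_force: 2.2
```

```bash
python3 - <<'E'
from h import *
a=grab('scene'); o=bot.observe(); print(o['time_s'],o['position'],o['contact_force'])
A=cv2.resize(a['pixels'][180:310,115:265],(600,520))
cv2.imwrite('pics/c3.png',cv2.cvtColor(A,cv2.COLOR_RGB2BGR))
E
```

```text
1.9167 [503.36129485 166.15790052 111.51266738] [ 2.89257105 -1.81364672  0.47044669]
```

View pics/c3.png

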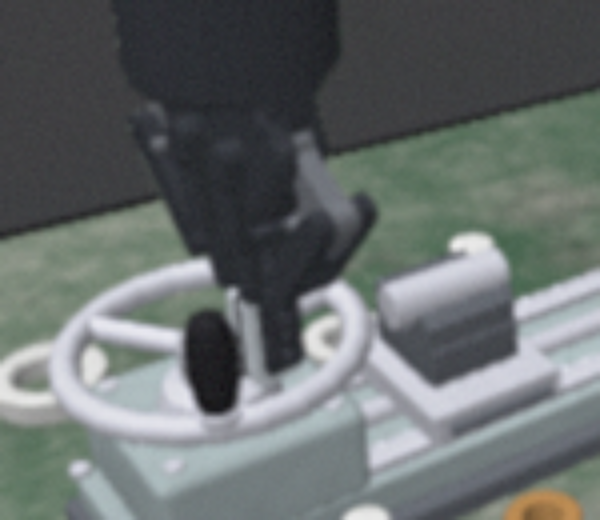

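The handle has moved round ahead of the fingers to about (213,362) and forces are small, so I continue.

>>> carry_out(
  targets=[
    {"delta_pos": [0.0012,0.0056,0],"turn": 0},
    {"delta_pos": [0.003,0.0111,0],"turn": 0},
    {"delta_pos": [0.0053,0.0164,0],"turn": 0},
    {"delta_pos": [0.0082,0.0214,0],"turn": 0},
    {"delta_pos": [0.0116,0.026,0],"turn": 0},
  ],
)

```text
time_s: 2.33
position: [514.4, 189.8, 110.9]
orientation: [0.0, 0.707, 0.707, -0.001]
contact_force: [2.3, -8.5, 0.8]
opening: -0.0
gripper_force: 3.8
```

>>> carry_out(
  targets=[
    {"delta_pos": [0.0038,0.0043,0],"turn": 0},
    {"delta_pos": [0.0081,0.0081,0],"turn": 0},
    {"delta_pos": [0.0127,0.0115,0],"turn": 0},
    {"delta_pos": [0.0177,0.0144,0],"turn": 0},
    {"delta_pos": [0.023,0.0167,0],"turn": 0},
  ],
)

```text
time_s: 2.75
position: [538.3, 199.9, 110.7]
orientation: [0.003, 0.709, 0.705, -0.005]
contact_force: [-1.5, -19.6, 5.7]
opening: -0.1
gripper_force: 8.2
```

>>> carry_out(
  targets=[
    {"delta_pos": [0.0055,0.0018,0],"turn": 0},
    {"delta_pos": [0.0111,0.003,0],"turn": 0},
    {"delta_pos": [0.0168,0.0036,0],"turn": 0},
    {"delta_pos": [0.0226,0.0036,0],"turn": 0},
    {"delta_pos": [0.0283,0.003,0],"turn": 0},
  ],
)

```text
time_s: 3.17
position: [564.3, 211.2, 110.3]
orientation: [-0.001, 0.707, 0.708, -0.002]
contact_force: [-5.1, -3.4, -0.8]
opening: 0.6
gripper_force: 2.4
```

```bash
python3 - <<'E'
from h import *
a=grab('scene'); o=bot.observe(); print(o['time_s'],o['position'],o['contact_force'])
A=cv2.resize(a['pixels'][180:310,115:265],(600,520))
cv2.imwrite('pics/c4.png',cv2.cvtColor(A,cv2.COLOR_RGB2BGR))
E
```

```text
3.2167 [565.89694289 210.85875159 110.43163519] [-1.64549022 -1.5712014  -1.10284608]
```

View pics/c4.png

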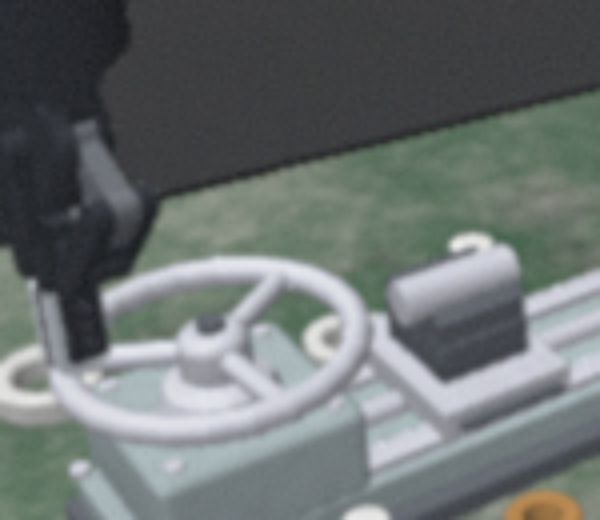

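The fingers hide the handle, but the spokes show the wheel turning with them. The force reached 19 N at the finger corner, so I'll turn the tool along with the wheel from here.

>>> carry_out(
  targets=[
    {"delta_pos": [0.0056,-0.0012,0],"turn": -7},
    {"delta_pos": [0.0111,-0.003,0],"turn": -14},
    {"delta_pos": [0.0164,-0.0053,0],"turn": -21},
    {"delta_pos": [0.0214,-0.0082,0],"turn": -28},
    {"delta_pos": [0.026,-0.0116,0],"turn": -35},
  ],
)

```text
time_s: 3.63
position: [590.9, 201.8, 110.6]
orientation: [-0.002, 0.888, 0.46, -0.0]
contact_force: [-3.4, 2.1, -1.6]
opening: -0.1
gripper_force: 1.6
```

>>> carry_out(
  targets=[
    {"delta_pos": [0.0043,-0.0038,0],"turn": -7},
    {"delta_pos": [0.0081,-0.0081,0],"turn": -14},
    {"delta_pos": [0.0115,-0.0127,0],"turn": -21},
    {"delta_pos": [0.0144,-0.0177,0],"turn": -28},
    {"delta_pos": [0.0167,-0.023,0],"turn": -35},
  ],
)

```text
time_s: 4.05
position: [609.0, 179.7, 111.3]
orientation: [-0.002, 0.985, 0.172, 0.001]
contact_force: [-0.5, 4.2, -1.8]
opening: 0.2
gripper_force: 1.4
```

>>> carry_out(
  targets=[
    {"delta_pos": [0.0018,-0.0055,0],"turn": -7},
    {"delta_pos": [0.003,-0.0111,0],"turn": -14},
    {"delta_pos": [0.0036,-0.0168,0],"turn": -21},
    {"delta_pos": [0.0036,-0.0226,0],"turn": -28},
    {"delta_pos": [0.003,-0.0283,0],"turn": -35},
  ],
)

```text
time_s: 4.47
position: [613.4, 150.9, 111.9]
orientation: [-0.002, 0.991, -0.132, 0.002]
contact_force: [3.0, 2.2, -1.5]
opening: 0.3
gripper_force: 1.4
```

```bash
python3 - <<'E'
from h import *
a=grab('scene'); b=grab('side'); o=bot.observe(); print(o['time_s'],o['position'],o['contact_force'],o['joints'])
A=cv2.resize(a['pixels'][180:310,115:265],(600,520)); B=cv2.resize(b['pixels'][100:200,195:305],(572,520))
cv2.imwrite('pics/c5.png',cv2.cvtColor(cv2.resize(np.hstack([A,B]),(799,355)),cv2.COLOR_RGB2BGR))
E
```

```text
4.5667 [612.65985879 149.0793411  111.86408225] [0.75420484 0.6083901  0.31436683] [-0.36015178  0.35654545  0.09846022  1.65160451 -0.03937668  1.13221529
 -2.08335054]
```

View pics/c5.png

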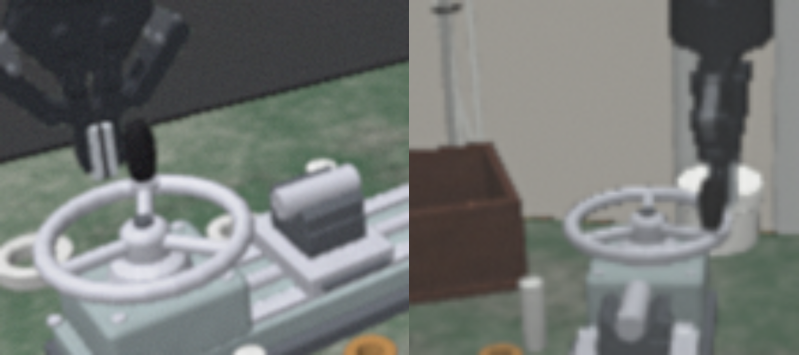

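The handle is ahead of the fingers at (140,150) on the far side, and the wheel is about half way round. I'll back off, raise, and turn the wrist back before continuing.

>>> carry_out(
  targets=[
    {"delta_pos": [0,0.012,0],"turn": 0},
    {"delta_pos": [0,0.015,0.02],"turn": 0},
    {"delta_pos": [0,0.015,0.04],"turn": 7},
    {"delta_pos": [0,0.015,0.05],"turn": 14},
    {"delta_pos": [0,0.015,0.05],"turn": 21},
  ],
)

```text
time_s: 4.98
position: [613.5, 165.2, 164.8]
orientation: [-0.001, 0.998, 0.058, 0.003]
contact_force: [0.5, 0.6, 0.2]
opening: -0.2
gripper_force: 0.0
```

>>> carry_out(
  targets=[
    {"delta_pos": [0,0,0],"turn": 7},
    {"delta_pos": [0,0,0],"turn": 14},
    {"delta_pos": [0,0,0],"turn": 21},
    {"delta_pos": [0,0,0],"turn": 28},
    {"delta_pos": [0,0,0],"turn": 35},
  ],
)

```text
time_s: 5.4
position: [611.7, 164.4, 161.5]
orientation: [-0.0, 0.935, 0.355, 0.0]
contact_force: [-0.9, -0.6, -0.1]
opening: -0.1
gripper_force: 0.0
```

>>> carry_out(
  targets=[
    {"delta_pos": [0,0,0],"turn": 7},
    {"delta_pos": [0,0,0],"turn": 14},
    {"delta_pos": [0,0,0],"turn": 21},
    {"delta_pos": [0,0,0],"turn": 28},
    {"delta_pos": [0,0,0],"turn": 35},
  ],
)

```text
time_s: 5.82
position: [611.7, 164.4, 161.5]
orientation: [-0.0, 0.785, 0.62, 0.001]
contact_force: [0.3, 0.5, -0.7]
opening: 0.2
gripper_force: 0.0
```

>>> carry_out(
  targets=[
    {"delta_pos": [0,0,0],"turn": 7},
    {"delta_pos": [0,0,0],"turn": 14},
    {"delta_pos": [0,0,0],"turn": 21},
    {"delta_pos": [0,0,0],"turn": 28},
    {"delta_pos": [0,0,0],"turn": 35},
  ],
)

```text
time_s: 6.23
position: [611.7, 164.4, 161.6]
orientation: [-0.0, 0.562, 0.827, 0.001]
contact_force: [-0.0, 0.8, -0.6]
opening: -0.2
gripper_force: 0.0
```

>>> carry_out(
  targets=[
    {"delta_pos": [0,0,0],"turn": 7},
    {"delta_pos": [0,0,0],"turn": 14},
    {"delta_pos": [0,0,0],"turn": 21},
    {"delta_pos": [0,0,0],"turn": 28},
    {"delta_pos": [0,0,0],"turn": 35},
  ],
)

```text
time_s: 6.65
position: [611.7, 164.4, 161.6]
orientation: [0.0, 0.287, 0.958, 0.001]
contact_force: [-0.2, -0.2, -0.0]
opening: 0.2
gripper_force: 0.0
```

>>> carry_out(
  targets=[
    {"delta_pos": [0,0,-0.01],"turn": 7},
    {"delta_pos": [0,0,-0.03],"turn": 13},
    {"delta_pos": [0,0,-0.05],"turn": 13},
    {"delta_pos": [0,-0.006,-0.05],"turn": 13},
    {"delta_pos": [0,-0.012,-0.05],"turn": 13},
  ],
)

```text
time_s: 7.07
position: [610.8, 151.4, 110.6]
orientation: [-0.001, 0.181, 0.984, 0.0]
contact_force: [0.5, -0.2, 0.7]
opening: 0.1
gripper_force: 0.0
```

```bash
python3 - <<'E'
from h import *
o=bot.observe(); print(o['time_s'],o['position'],o['orientation'],o['contact_force'],o['joints'])
E
```

```text
7.0667 [610.75775438 151.41961635 110.55772084] [-1.08604403e-03  1.80552093e-01  9.83564823e-01  1.70807280e-05] [ 0.49031129 -0.22887377  0.70821792] [-0.02802119  0.379902   -0.31800511  1.6378089   0.12640364  1.14617776
  0.83047013]
```

>>> carry_out(
  targets=[
    {"delta_pos": [0,-0.003,0],"turn": 0},
    {"delta_pos": [-0.0012,-0.0086,0],"turn": -6},
    {"delta_pos": [-0.003,-0.0141,0],"turn": -12},
    {"delta_pos": [-0.0053,-0.0194,0],"turn": -18},
    {"delta_pos": [-0.0082,-0.0244,0],"turn": -24},
  ],
)

```text
time_s: 7.48
position: [604.9, 127.4, 113.3]
orientation: [0.001, 0.385, 0.923, 0.002]
contact_force: [1.0, 3.2, -2.5]
opening: -0.3
gripper_force: 1.5
```

>>> carry_out(
  targets=[
    {"delta_pos": [-0.0034,-0.0046,0],"turn": -6},
    {"delta_pos": [-0.0072,-0.0089,0],"turn": -12},
    {"delta_pos": [-0.0115,-0.0127,0],"turn": -18},
    {"delta_pos": [-0.0161,-0.0161,0],"turn": -24},
    {"delta_pos": [-0.0211,-0.019,0],"turn": -30},
  ],
)

```text
time_s: 7.9
position: [584.3, 107.8, 113.6]
orientation: [0.002, 0.611, 0.792, 0.003]
contact_force: [2.4, 1.8, -2.2]
opening: -0.1
gripper_force: 1.4
```

>>> carry_out(
  targets=[
    {"delta_pos": [-0.0053,-0.0023,0],"turn": -6},
    {"delta_pos": [-0.0108,-0.0041,0],"turn": -12},
    {"delta_pos": [-0.0164,-0.0053,0],"turn": -18},
    {"delta_pos": [-0.0221,-0.0059,0],"turn": -24},
    {"delta_pos": [-0.0279,-0.0059,0],"turn": -30},
  ],
)

```text
time_s: 8.32
position: [556.6, 100.6, 113.6]
orientation: [0.002, 0.795, 0.607, 0.002]
contact_force: [2.9, -0.4, -0.8]
opening: 0.0
gripper_force: 1.4
```

>>> carry_out(
  targets=[
    {"delta_pos": [-0.0057,0.0006,0],"turn": -6},
    {"delta_pos": [-0.0113,0.0018,0],"turn": -12},
    {"delta_pos": [-0.0168,0.0036,0],"turn": -18},
    {"delta_pos": [-0.0221,0.0059,0],"turn": -24},
    {"delta_pos": [-0.0271,0.0088,0],"turn": -30},
  ],
)

```text
time_s: 8.73
position: [528.9, 108.0, 113.5]
orientation: [0.002, 0.925, 0.38, 0.002]
contact_force: [-0.1, -3.7, 1.4]
opening: 0.2
gripper_force: 1.5
```

```bash
cat > cmp.py <<'E'
from h import *
import pickle,sys
a0,b0=pickle.load(open('f.pkl','rb'))
a=grab('scene'); b=grab('side'); o=bot.observe(); print(o['time_s'],o['position'],o['contact_force'],o['joints'][6])
row=lambda x,y:np.vstack([x,y])
A=[cv2.resize(f['pixels'][225:305,120:230],(400,291)) for f in(a0,a)]
B=[cv2.resize(f['pixels'][135:205,215:305],(375,291)) for f in(b0,b)]
im=np.hstack([np.vstack(A),np.vstack(B)])
cv2.imwrite('pics/'+sys.argv[1],cv2.cvtColor(im,cv2.COLOR_RGB2BGR))
E
python3 cmp.py c6.png
```

```text
8.8333 [528.18380115 109.59837984 113.27653333] [-0.36700032 -1.10790924 -0.79523526] -1.0511395193946849
```

View pics/c6.png

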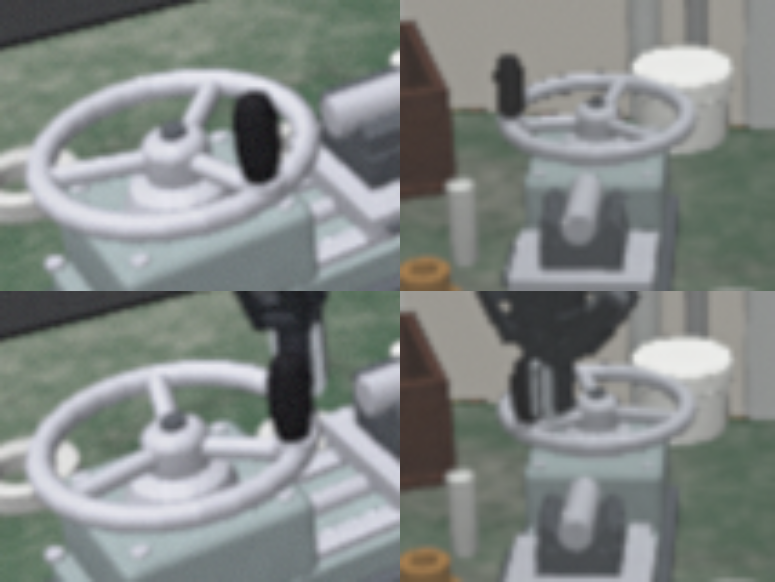

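Top row is the start and bottom row is now. The handle is at crop (290,392), against (257,137) in the start picture, so it still has some way to go.

```bash
python3 - <<'E'
from h import *
import pickle
a,b=pickle.load(open('f.pkl','rb'))
S=lambda x,y:(120+x/3.636,225+y/3.636)
c=np.array([555,158.]) 
for p in [(257,137),(290,102)]:
    q=onz(a,*S(*p),124)[:2]; print(q,np.degrees(np.arctan2(*(q-c)[::-1]))%360,np.linalg.norm(q-c))
for th in (-123,-128,-132,-136,-139,-142):
    r=np.radians(th); print(th,(np.array([557.5,156])+55*np.array([np.cos(r),np.sin(r)])).round(1).tolist())
E
```

```text
[500.48299472 149.93909812] 188.410831218279 55.10972693964376
[513.15724804 123.99216037] 219.10260380418237 53.9198390941552
-123 [527.5, 109.9]
-128 [523.6, 112.7]
-132 [520.7, 115.1]
-136 [517.9, 117.8]
-139 [516.0, 119.9]
-142 [514.2, 122.1]
```

>>> carry_out(
  targets=[
    {"delta_pos": [-0.0039,0.0028,0],"turn": -5},
    {"delta_pos": [-0.0075,0.0059,0],"turn": -10},
    {"delta_pos": [-0.0102,0.0086,0],"turn": -14},
    {"delta_pos": [-0.0127,0.0115,0],"turn": -18},
    {"delta_pos": [-0.0145,0.0138,0],"turn": -21},
  ],
)

```text
time_s: 9.25
position: [513.8, 122.9, 112.8]
orientation: [0.001, 0.978, 0.208, 0.001]
contact_force: [0.9, -2.9, 2.0]
opening: 0.1
gripper_force: 1.3
```

>>> carry_out(
  targets=[
    {"delta_pos": [0,0,0],"turn": 0},
    {"delta_pos": [0,0,0],"turn": 0},
    {"delta_pos": [0.008,-0.011,0],"turn": 0},
    {"delta_pos": [0.018,-0.024,0.01],"turn": 0},
    {"delta_pos": [0.018,-0.05,0.04],"turn": 0},
  ],
)

```text
time_s: 9.67
position: [529.5, 76.2, 148.2]
orientation: [-0.001, 0.977, 0.212, -0.003]
contact_force: [0.3, -0.1, -0.4]
opening: 0.3
gripper_force: 0.0
```

```bash
python3 cmp.py c7.png; python3 - <<'E'
from h import *
import pickle
a0,b0=pickle.load(open('f.pkl','rb')); a=grab('scene'); b=grab('side')
def blob(f,x0,y0,x1,y1):
    m=(f['pixels'][y0:y1,x0:x1].max(2)<45).astype(np.uint8)
    n,l,s,c=cv2.connectedComponentsWithStats(m)
    for i in range(1,n):
        if s[i,4]>40: print(s[i],c[i]+[x0,y0])
for f in(a0,a): print('scene'); blob(f,150,235,230,300)
for f in(b0,b): print('side'); blob(f,225,140,290,185)
E
```

```text
9.7667 [534.68773367  69.67757249 155.9300233 ] [ 0.41006429 -0.46512337  1.30498068] -1.3361636664575465
scene
[ 35  16  12  24 210] [190.3952381  262.81904762]
scene
[ 37  15  12  23 205] [192.36585366 261.35121951]
side
side
```

View pics/c7.png

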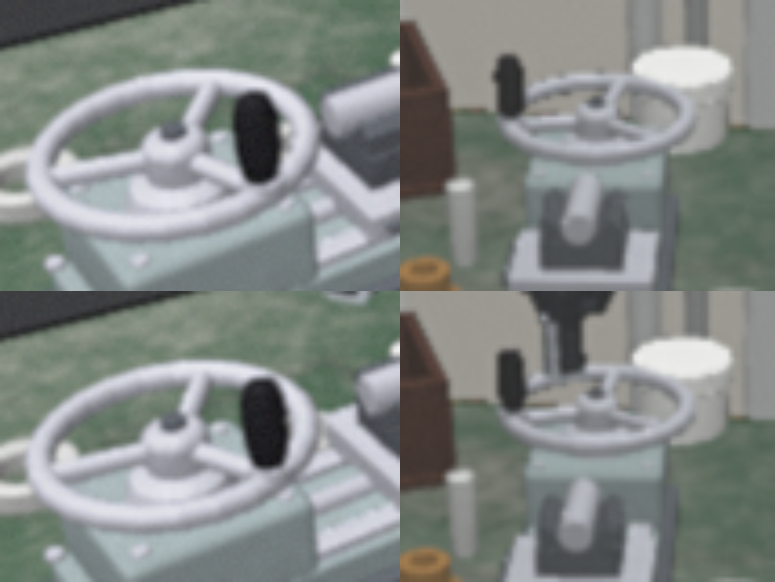

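The wheel is back: the handle blob at (192.4,261.4) compares with (190.4,262.8) at the start. Next I go to the lever.

>>> carry_out(
  targets=[
    {"delta_pos": [-0.01,-0.03,0],"turn": -7},
    {"delta_pos": [-0.025,-0.06,0],"turn": -14},
    {"delta_pos": [-0.042,-0.09,0],"turn": -21},
    {"delta_pos": [-0.06,-0.11,0],"turn": -28},
    {"delta_pos": [-0.074,-0.122,0],"turn": -34},
  ],
)

```text
time_s: 10.28
position: [454.9, -49.7, 150.2]
orientation: [0.0, 0.996, -0.09, -0.001]
contact_force: [0.1, -0.3, -0.2]
opening: 0.2
gripper_force: 0.0
```

```bash
python3 - <<'E'
from h import *
import pickle
a0,_=pickle.load(open('f.pkl','rb'))
p,q=onz(a0,190.4,262.82,124),onz(a0,192.37,261.35,124); print('handle err',q-p)
def blob(f,x0,y0,x1,y1):
    m=(f['pixels'][y0:y1,x0:x1].max(2)<45).astype(np.uint8)
    n,l,s,c=cv2.connectedComponentsWithStats(m)
    for i in range(1,n):
        if s[i,4]>20: print(s[i],c[i]+[x0,y0])
blob(a0,275,225,325,265)
o=bot.observe(); print(o['time_s'],o['position'],o['orientation'],o['joints'])
for th in range(150,235,5):
    r=np.radians(th); print(th,(np.array([521,-82])+60*np.array([np.cos(r),np.sin(r)])).round(1).tolist(),end=' ')
E
```

```text
handle err [ 1.23676391 -4.45863015  0.        ]
[  5   7  36  17 205] [301.40487805 241.12682927]
10.2833 [454.89931211 -49.67663268 150.24240836] [ 7.49179617e-05  9.95943690e-01 -8.99723573e-02 -1.06524754e-03] [-0.06486258 -0.0296021   0.11388507  2.01523897  0.00373988  1.15790158
 -1.70351971]
150 [469.0, -52.0] 155 [466.6, -56.6] 160 [464.6, -61.5] 165 [463.0, -66.5] 170 [461.9, -71.6] 175 [461.2, -76.8] 180 [461.0, -82.0] 185 [461.2, -87.2] 190 [461.9, -92.4] 195 [463.0, -97.5] 200 [464.6, -102.5] 205 [466.6, -107.4] 210 [469.0, -112.0] 215 [471.9, -116.4] 220 [475.0, -120.6] 225 [478.6, -124.4] 230 [482.4, -128.0]
```

>>> carry_out(
  targets=[
    {"delta_pos": [0.004,0,-0.025],"turn": 0},
    {"delta_pos": [0.008,0,-0.05],"turn": 0},
    {"delta_pos": [0.008,0,-0.07],"turn": 0},
    {"delta_pos": [0.008,-0.003,-0.07],"turn": 0},
    {"delta_pos": [0.008,-0.006,-0.07],"turn": 0},
  ],
)

```text
time_s: 10.7
position: [463.6, -53.3, 80.1]
orientation: [-0.0, 0.996, -0.086, -0.002]
contact_force: [0.4, -0.4, 0.7]
opening: 0.4
gripper_force: 0.0
```

```bash
python3 - <<'E'
from h import *
a=grab('scene');b=grab('side'); o=bot.observe(); print(o['time_s'],o['position'],o['contact_force'])
A=cv2.resize(a['pixels'][180:290,240:350],(400,400)); B=cv2.resize(b['pixels'][160:260,200:300],(400,400),interpolation=cv2.INTER_CUBIC)
cv2.imwrite('pics/c8.png',cv2.cvtColor(np.hstack([A,B]),cv2.COLOR_RGB2BGR))
E
```

```text
10.8 [465.5307959  -54.41661139  82.17885542] [-0.08434243 -0.42258329  1.04406779]
```

View pics/c8.png

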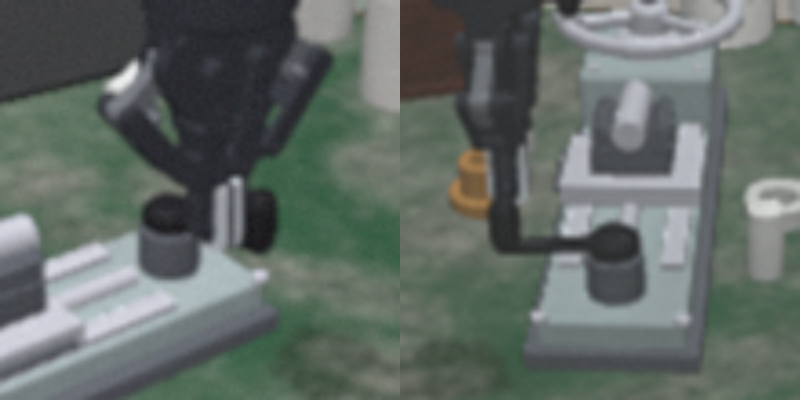

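The fingers stand behind the knob (knob at about (262,222) left, (505,215) right), clear of the slide. Now I swing the lever.

>>> carry_out(
  targets=[
    {"delta_pos": [-0.0004,-0.0072,0],"turn": 0},
    {"delta_pos": [-0.002,-0.0122,0],"turn": 5},
    {"delta_pos": [-0.0031,-0.0173,0],"turn": 10},
    {"delta_pos": [-0.0038,-0.0225,0],"turn": 15},
    {"delta_pos": [-0.004,-0.0277,0],"turn": 20},
  ],
)

```text
time_s: 11.22
position: [462.3, -81.9, 82.9]
orientation: [-0.0, 0.996, 0.09, 0.002]
contact_force: [1.0, 2.4, 0.7]
opening: 0.2
gripper_force: 0.9
```

>>> carry_out(
  targets=[
    {"delta_pos": [0.0002,-0.0052,0],"turn": 5},
    {"delta_pos": [0.0009,-0.0104,0],"turn": 10},
    {"delta_pos": [0.002,-0.0155,0],"turn": 15},
    {"delta_pos": [0.0036,-0.0205,0],"turn": 20},
    {"delta_pos": [0.0056,-0.0254,0],"turn": 25},
  ],
)

```text
time_s: 11.63
position: [467.7, -107.2, 82.9]
orientation: [0.0, 0.953, 0.303, 0.002]
contact_force: [0.3, 1.7, 0.4]
opening: 0.0
gripper_force: 1.0
```

>>> carry_out(
  targets=[
    {"delta_pos": [0.0024,-0.0046,0],"turn": 5},
    {"delta_pos": [0.0053,-0.009,0],"turn": 10},
    {"delta_pos": [0.0084,-0.0132,0],"turn": 15},
    {"delta_pos": [0.0112,-0.0163,0],"turn": 19},
    {"delta_pos": [0.0135,-0.0185,0],"turn": 22},
  ],
)

```text
time_s: 12.05
position: [480.9, -125.9, 82.7]
orientation: [0.0, 0.878, 0.479, 0.001]
contact_force: [-0.9, 2.8, 0.8]
opening: -0.0
gripper_force: 1.0
```

>>> carry_out(
  targets=[
    {"delta_pos": [0,0,0],"turn": 0},
    {"delta_pos": [0,0,0],"turn": 0},
  ],
)

```text
time_s: 12.22
position: [480.5, -126.4, 82.3]
orientation: [0.001, 0.879, 0.476, 0.001]
contact_force: [0.2, 0.9, -0.7]
opening: -0.0
gripper_force: 0.0
```

>>> carry_out(
  targets=[
    {"delta_pos": [0.0015,-0.0014,0],"turn": 2},
    {"delta_pos": [0.0031,-0.0027,0],"turn": 4},
    {"delta_pos": [0.0031,-0.0027,0],"turn": 4},
  ],
)

```text
time_s: 12.47
position: [483.2, -128.9, 81.9]
orientation: [0.0, 0.862, 0.507, 0.0]
contact_force: [-0.8, -0.1, 0.4]
opening: -0.0
gripper_force: 0.5
```

>>> carry_out(
  targets=[
    {"delta_pos": [0.0009,-0.0007,0],"turn": 1},
    {"delta_pos": [0.0017,-0.0013,0],"turn": 2},
    {"delta_pos": [0.0017,-0.0013,0],"turn": 2},
  ],
)

```text
time_s: 12.72
position: [484.5, -129.9, 81.5]
orientation: [-0.0, 0.853, 0.523, -0.0]
contact_force: [-1.7, -0.0, 2.1]
opening: 0.0
gripper_force: 1.3
```

>>> carry_out(
  targets=[
    {"delta_pos": [0.0009,-0.0007,0],"turn": 1},
    {"delta_pos": [0.0018,-0.0012,0],"turn": 2},
    {"delta_pos": [0.0018,-0.0012,0],"turn": 2},
  ],
)

```text
time_s: 12.97
position: [484.7, -130.6, 81.3]
orientation: [-0.002, 0.843, 0.538, -0.001]
contact_force: [-6.9, 2.3, 8.2]
opening: 0.1
gripper_force: 4.6
```

The force is rising against the stop. I'll back off, rise and check.

>>> carry_out(
  targets=[
    {"delta_pos": [-0.008,0.006,0],"turn": 0},
    {"delta_pos": [-0.018,0.012,0],"turn": 0},
    {"delta_pos": [-0.025,0.016,0.03],"turn": 0},
    {"delta_pos": [-0.025,0.016,0.07],"turn": 0},
    {"delta_pos": [-0.025,0.016,0.1],"turn": 0},
  ],
)

```text
time_s: 13.38
position: [461.4, -114.9, 183.2]
orientation: [0.001, 0.843, 0.538, 0.001]
contact_force: [1.5, -0.4, 0.4]
opening: 0.1
gripper_force: 0.0
```

>>> carry_out(
  targets=[
    {"delta_pos": [0,0,0.04],"turn": 0},
    {"delta_pos": [0,0,0.08],"turn": 0},
    {"delta_pos": [0,0,0.08],"turn": 0},
    {"delta_pos": [0,0,0.08],"turn": 0},
    {"delta_pos": [0,0,0.08],"turn": 0},
  ],
)

```text
time_s: 13.8
position: [461.4, -115.0, 260.9]
orientation: [0.0, 0.843, 0.537, 0.0]
contact_force: [-0.1, -0.4, -0.8]
opening: 0.3
gripper_force: 0.0
```

```bash
python3 - <<'E'
from h import *
import pickle
a0,b0=pickle.load(open('f.pkl','rb'))
a=grab('scene');b=grab('side'); o=bot.observe(); print(o['time_s'],o['position'],o['contact_force'])
def blob(f,x0,y0,x1,y1):
    m=(f['pixels'][y0:y1,x0:x1].max(2)<50).astype(np.uint8)
    n,l,s,c=cv2.connectedComponentsWithStats(m)
    for i in range(1,n):
        if s[i,4]>20: print(s[i],c[i]+[x0,y0])
for f in (a0,a): print('s');blob(f,180,235,325,285)
# expected knob pixel at lever angles
for v in (1.25,1.35,1.45):
    t=np.radians(172)+v; print(v,proj(a,[521+60*np.cos(t),-82+60*np.sin(t),82]),proj(b,[521+60*np.cos(t),-82+60*np.sin(t),82]))
A=cv2.resize(a['pixels'][205:305,120:330],(798,380)); B=cv2.resize(b['pixels'][140:260,200:310],(200,218),interpolation=cv2.INTER_CUBIC)
B=cv2.copyMakeBorder(B,0,0,0,598,cv2.BORDER_CONSTANT)
B0=cv2.resize(b0['pixels'][140:260,200:310],(200,218),interpolation=cv2.INTER_CUBIC); B[:,220:420]=B0
cv2.imwrite('pics/c9.png',cv2.cvtColor(np.vstack([A,B]),cv2.COLOR_RGB2BGR))
E
```

```text
13.9 [ 460.68314898 -114.91881972  259.61405844] [-0.4495308   0.62867894 -0.63513318]
s
[100   0  36  14 261] [299.76245211 240.81992337]
[  5  16  12  24 220] [190.33181818 262.49545455]
s
[100   0  22   9 113] [287.89380531 238.53982301]
[  7  15  12  23 220] [192.34545455 260.96363636]
1.25 [[315.89695753 224.38534306]] [[241.59419263 226.80861614]]
1.35 [[314.56768043 223.05615206]] [[244.25298734 227.25520334]]
1.45 [[312.98751948 221.80244494]] [[247.01207701 227.5541035 ]]
```

View pics/c9.png

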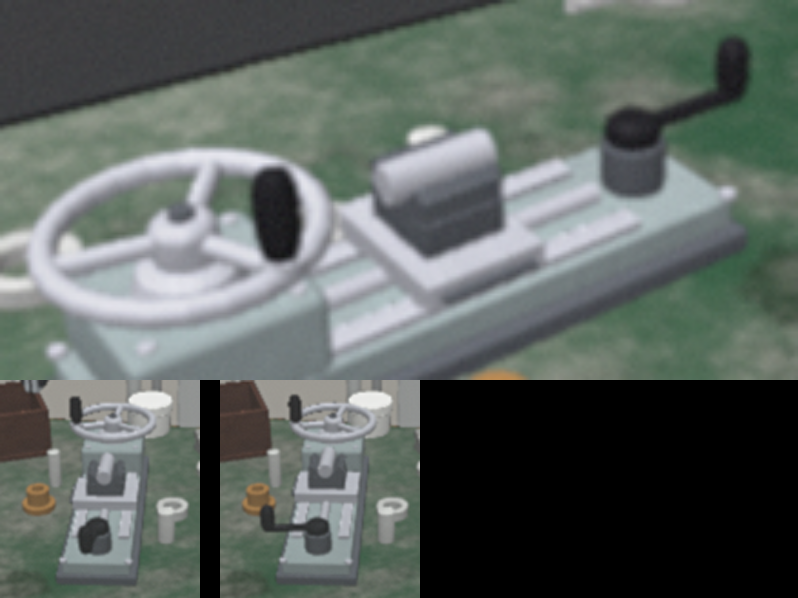

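The lever knob is at scene pixel (312.9,222.6), which matches 1.45 rad. The handle is about 5 mm from its start, and the bush and pin stand where they were.

```bash
python3 -c "
from station import bot
print(bot.job_done())"
```

```text
the job is handed in; nothing more can be done
None
```

The wheel was pushed one full clockwise turn (handle about 5 mm from its start by the scene camera) and the clamp lever pushed to its stop at about 1.45 rad; the job is handed in at about 14 s, but no verdict was returned.

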